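Show the slotted turner to the recipe camera

ROBOT

A 6-joint arm with a two-finger parallel gripper is mounted at the origin on the work surface. World frame = base frame: x ahead of the robot, y to its left, z up, the work surface at z = 0. Lengths are in m, angles in rad, forces in N, time in s.
With the tool pointing down it reaches from about 0.425 to 0.95 m from the base axis. Payload 3.5 kg.
Tool frame: the origin (TCP) lies midway between the tips of the shut fingers; the grasp point (between the pads) lies manip.hold_point_z behind it (manip.hold_point_z is the distance from the TCP to the grasp point, in m); z points along the fingers, y is the line along which they close (so a half turn about z gives the same grasp; the last joint's range is limited). The gripper opens to 85 mm and grips with 20 to 120 N. Pads are 22 mm wide; open, the fingers measure 114 mm over their backs; the gripper's body (76 mm by 85 mm) begins 54 mm behind the grasp point. The pads swing forward as they close: fully open they stand 13 mm farther back than shut.
Start: joints at [1.14, 0.286, 1.577, -0, 1.279, -0.15], TCP at [0.187, 0.649, 0.231] pointing down, gripper open.
Joint ranges: [-2.77, 2.77], [-0.9, 2.22], [0.21, 2.48], [-1.53, 4.67], [0.24, 2.81], [-2.84, 2.84]. Speed limits (rad/s): [2.79, 2.79, 3.14, 3.14, 3.14, 3.14].

INTERFACE

Orientations are given as [roll, pitch, yaw] about the fixed x, y, z axes, in that order (R = Rz(yaw) Ry(pitch) Rx(roll)).
In Python, from rig import manip gives the robot as it stands. The module is installed in compiled form; this text tells all that it offers.
- The arm moves only by the tool apply_moves, never from a script. Its arguments are lists of equal length, an entry for each row: "linear": the shift along the tool's x, y, z in shares of 100 cm (1.0 is 100 cm), a list of three; "twist": the turn about the tool's z in shares of pi rad (1.0 is pi rad); "hand": the finger opening in cm, from 0 to 8.54. A call has 1 to 10 rows; each row is the pose to reach, as a shift and turn from the pose commanded when the call began, along the tool's axes at that moment; what a row does not reach only later rows make up. A row lasts 1/12 s, in which the tool goes at most 41.7 mm and 7.16 degrees, less where a joint would pass 70% of its speed; a pose out of reach is approached as far as the arm can. No shift or turn number may pass 1 either way. A call with a gripper value outside its range is refused whole. The fingers move at their own pace and stop on an object; "force" is the grip in N (left out, the last holds). Time passes only in rows, so rows that repeat a pose let the fingers close. It gives the time, the measured TCP pose, the force, the opening and the grip force at its end, in the units of the state.
- manip.get_obs(): the state, without advancing time (a new reading comes with each control period).
- manip.get_image(name): name is "side" or "top"; returns a dict with "img" (384x512x3 uint8, red, green, blue), "fx", "fy", "cx", "cy" (pixels), "xyz" and "rotation" of the camera in the world. Camera axes: x right, y up, looking along -z (the intrinsics and any distortion apply to the point x, -y, -z); pixel columns grow to the right and rows downward; lengths in m; the calibration is good to about 2 mm. A picture is of the moment at which its call begins. There is no depth.
- manip.close_job(): hands the job in; it is judged then, once.
Trained networks look in a picture, given as the dict that the camera call returned (one of the last four; its "shot" number tells which), for a name from the list of things; names that differ only in an ending like _2 or _b are one class to them, and where a whole thing is asked for, a point or a joint stands for the part that bears it (a point fixed in the world has none). Each returns a list of dicts, best first, with "score" (0 to 1); they miss things now and then, are a little off and sometimes report something else, mostly with a low value. They report only what shows in the picture. A call takes as long as a camera call. They do not tell look-alikes from the thing itself.
- manip.masks_of(name, picture): "region" (384x512 bool, what is visible of it) and "rect" ([left, top, right, bottom] in pixels, round what is visible of it).
- manip.landmark_of(name, picture): "point" ([column, row] in pixels: a listed point, or the origin of a listed thing).
The state is a dict: "time": time; "q": joint angles; "qvel": joint speeds; "joint_efforts": joint torques, N m; "ee_pos": TCP position; "eef_rot": TCP orientation; "ft_force": force on the tool from outside, world axes, zero at the start; "moment": the same for the moment, N m; "width": finger opening in m; "gripper_force": force on a finger pad.
Only numpy, scipy, OpenCV 4.12 (cv2) and the standard library are available. Lean on these libraries where they do the work, as an engineer would, in place of code of your own. Each camera call takes 0.05 s, during which the arm holds its last target. There are 200 camera calls.

TASK

Lift the slotted turner up and off its hook on the utensil rack and present it to the filming phone: blade centred in front of the lens about 15 cm away, its flat face square to the tilted-back lens, handle upward. Finish while holding it there, still and in mid-air; do not let go. Leave the other utensils hanging, do not touch the phone or its stand, and do not push the other things about.

Things in the scene. Friction and masses are not known exactly. Their poses are not given: they have to be found in the camera images.
- turner: Slotted turner hanging on the rack, 80-160 g: black handle 22 mm wide (own y), 8 mm thick (own x); steel blade below. Own z runs up the handle; as hung its axes agree with the rack's. Origin: underside of the top bar of its hanging eye, on the wire (z 0.29 m). Handle spans 5 mm above to 120 mm below the origin; eye: slot 14 mm wide, from origin to 28 mm below. Front and back look alike.
- grip (a point): Point on the turner handle's centre line 36 mm below its origin, below the eye: place to grip from above across the 22 mm width. The handle ends 41 mm above it, the hook's tip 45 mm. Axes as turner.
- blade (a point): Centre of the turner's flat blade, 207.5 mm below its origin and 171.5 mm straight below grip. Blade 75 mm wide (own y), 89 mm high (own z), 3 mm thick (own x, square to its face), with four long upright slots. Axes as turner.
- rack: Fixed utensil rack. Wooden base 110 x 380 x 16 mm, origin under its middle; bar along own y 286 mm up on two posts. Three level wire hooks 7 mm thick, 110 mm apart, run 78 mm from the bar along own -x (to the robot); upturned tips end 9 mm above the wire's top. A utensil hangs 60 mm out from the bar, on any hook: raise it 10-20 mm (the eye allows 21), then draw it 40 mm or more along own -x.
- spatula: Plain narrow spatula on the rack, same black handle, unslotted blade 36 mm wide, 95 mm high. Origin and axes as for the turner.
- skimmer: Round skimmer on the rack, same black handle, perforated disc 90 mm across. Origin and axes as for the turner.
- lens (a point): Centre of the front glass of the 22 mm round lens in the upper middle of the filming phone (black, 150 mm wide, 74 mm tall, lying sideways on a stand), about 95 mm above the worktop. It looks along own -x: obliquely away from the robot and to its left (+x, +y), and upward as the phone leans back. Own y is level along the phone's width, own z up along its face.
- phone (a joint): How far the phone leans back (rad): 0 = lens looks level, 0.5 = lens looks 29 degrees upward. Stiff hinge that keeps its angle. The axes of lens include it.
- stand: Fixed stand carrying the phone: round black foot 100 mm across, phone pivot 78 mm above the worktop. Origin: middle of the foot's underside; the phone faces own -x.
- bowl: white ceramic bowl, 110 mm across and 55 mm high, loose on the worktop. Bystander.
- saltpot: small blue salt pot, 52 mm across, 50 mm high, loose. Bystander.
- mill: dark wooden pepper mill, 54 mm across, 155 mm tall, loose. Bystander.
- mug: white mug, 80 mm across, 90 mm high, loose. Bystander.
Things that resemble listed ones, but are neither listed nor needed, are in the scene too. Leave any pink or yellow look-alike of the turner alone.

How it is judged:
On the way:
1. the turner is off its hook, carried by the fingers (contact force between the fingers and turner above 1 N and contact force between turner and rack below 0.05 N and distance of turner from where it was at the start of the episode above 0.05 m and height (world z) of turner above 0.2 m), for 0.2 s.
At the end, for the whole second after the job is handed in: Turner held still by the fingers alone; blade centre 115-185 mm in front of the lens, within 25 mm sideways and up-down of its line of sight, over 100 mm above the worktop; blade face square to that line within 0.24 rad, handle up along the phone's face within 0.30 rad; nothing else touches it (contact force between the fingers and turner above 1 N and contact force between turner and rack below 0.05 N and contact force between turner and stand below 0.05 N and x of blade in the frame of lens between -0.185 and -0.115 m and y of blade in the frame of lens between -0.025 and 0.025 m and z of blade in the frame of lens between -0.025 and 0.025 m and angle between the x axis of turner and the x axis of lens, either way round below 0.24 rad and angle between the z axis of turner and the z axis of lens, either way round below 0.3 rad and angle between turner's own z axis and vertical below 1 rad and height (world z) of blade above 0.1 m and linear speed of turner below 0.03 m/s and angular speed of turner below 0.15 rad/s and contact force between turner and bowl below 0.05 N and contact force between turner and saltpot below 0.05 N and contact force between turner and mill below 0.05 N and contact force between turner and mug below 0.05 N and contact force between turner and spatula below 0.05 N and contact force between turner and skimmer below 0.05 N); the arm keeps its last pose, push and grip.
It fails at once if the camera phone or its stand is bumped by the robot or the turner (contact force between any of the arm, the fingers, turner and stand above 1 N).
It fails at once if another utensil comes off its hook (distance of any of spatula, skimmer from where it was at the start of the episode above 0.04 m).
It fails at once if a bystander on the worktop is pushed more than 3 cm (distance of any of bowl, saltpot, mill, mug from where it was at the start of the episode above 0.03 m).
It also fails if it takes over 46 s, if anything falls off the work surface, if the arm or the gripper's body presses on something with over 40 N, if the wrist force passes 120 N, or if a joint passes its speed limit or range.

## Working session

There is one attempt and no reset: what is moved stays moved. The work goes in short steps, Python scripts to look and compute and a tool call to move; the robot and the scene stay as the last step left them, time stands still between calls to the robot, and variables do not carry over. Pictures are saved under pics/ and viewed, at most 10 in all, crops included, and the job is handed in when it is done.

Besides the shell and the picture viewer there is one more tool, called after "Emit:" as name([rows], argument=value, ...), one row to a line, values as JSON. apply_moves: Moves the arm, as the interface text tells. Its arguments: {"type":"object","properties":{"linear":{"type":"array","items":{"type":"array","items":{"type":"number"}}},"twist":{"type":"array","items":{"type":"number"}},"hand":{"type":"array","items":{"type":"number"}},"force":{"type":"number"}},"required":["linear","twist","hand"]}

```bash
mkdir -p pics; python3 - <<'E'
from rig import manip
import cv2,numpy as np
print(manip.get_obs(), manip.hold_point_z)
P={n:manip.get_image(n) for n in("side","top")}
for n,p in P.items():
    cv2.imwrite(f"pics/{n}0.png",cv2.cvtColor(p["img"],cv2.COLOR_RGB2BGR))
    print(n,{k:(np.round(v,4).tolist() if k!="img" else 0) for k,v in p.items()})
    for t in["turner","spatula","skimmer","rack","lens","stand","grip","blade","mill","mug","bowl","saltpot"]:
        print(t,[(np.round(d["point"],1).tolist(),round(d["score"],2)) for d in manip.landmark_of(t,p)][:4])
E
```

```text
{'time': 0.0, 'q': array([ 1.14002150e+00,  2.87206697e-01,  1.57814431e+00, -4.42061638e-05,
        1.27860673e+00, -1.50021147e-01]), 'qvel': array([-2.30713415e-03, -2.07376175e-05, -1.00312243e-03, -9.89010822e-04,
        4.53073169e-04,  1.21677956e-03]), 'joint_efforts': array([ 1.10031240e-03, -4.05972326e+01, -2.92640376e+01,  2.51939014e-05,
        5.71584504e-03,  5.04873242e-06]), 'ee_pos': array([0.18675144, 0.64797881, 0.22993752]), 'eef_rot': array([-3.13924781e+00, -3.11655457e-04,  2.86085139e+00]), 'ft_force': array([ 0.48927002, -0.09309773, -0.11937429]), 'moment': array([-0.03524077, -0.01659302, -0.03409688]), 'gripper_force': 0.0, 'width': 0.08586851719304803} 0.0187
side {'img': 0, 'fx': 373.4691, 'fy': 373.4691, 'cx': 248.1808, 'cy': 193.7926, 'xyz': [0.0943, -0.7851, 0.7979], 'rotation': [0.9786, -0.0239, -0.5003], 'shot': 1}
turner [([177.3, 137.1], 0.93), ([211.2, 134.8], 0.74), ([269.8, 139.0], 0.68), ([268.7, 260.3], 0.43)]
spatula [([195.8, 127.3], 0.79)]
skimmer [([224.9, 151.7], 0.89)]
rack [([229.0, 210.1], 0.81), ([264.1, 335.9], 0.4)]
lens [([267
[... 400 characters left out ...]
x': 256.7113, 'cy': 195.0094, 'xyz': [0.4031, -0.0043, 1.0803], 'rotation': [0.1488, 0.0317, -1.5996], 'shot': 2}
turner [([168.6, 198.0], 0.75), ([115.1, 240.3], 0.73), ([186.1, 120.3], 0.53)]
spatula [([114.9, 205.5], 0.79), ([170.5, 201.1], 0.53)]
skimmer [([224.1, 198.4], 0.68)]
rack [([200.1, 195.5], 0.59), ([393.3, 240.6], 0.19)]
lens []
stand [([380.6, 244.5], 0.66)]
grip [([123.4, 234.3], 0.72), ([168.7, 199.7], 0.67), ([186.9, 123.1], 0.6)]
blade [([188.7, 208.7], 0.62), ([147.1, 238.3], 0.62), ([205.2, 142.2], 0.61)]
mill [([305.5, 152.1], 0.63)]
mug [([381.7, 184.3], 0.77), ([380.8, 242.1], 0.57)]
bowl [([303.3, 154.1], 0.52)]
saltpot [([272.3, 243.6], 0.6), ([170.9, 201.0], 0.6)]
```

View pics/side0.png

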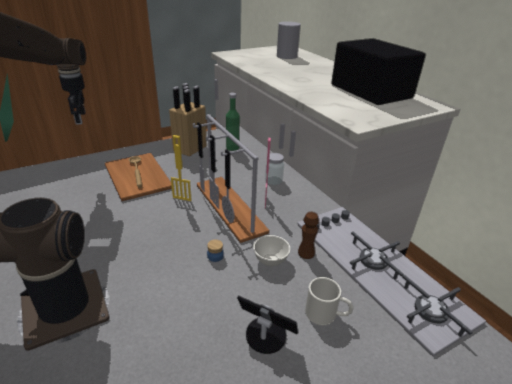

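View pics/top0.png

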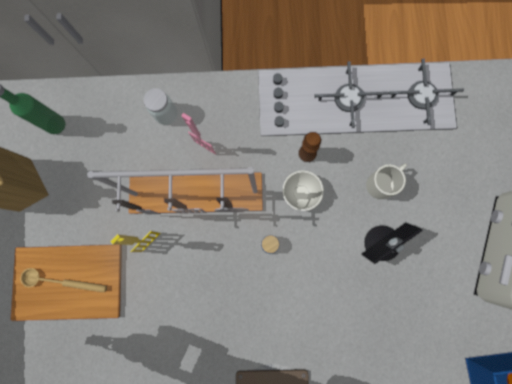

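```bash
python3 - <<'E'
import cv2,numpy as np
s=cv2.imread("pics/side0.png");t=cv2.imread("pics/top0.png")
f=lambda i,x,y,w,h,k:cv2.resize(i[y:y+h,x:x+w],None,fx=k,fy=k,interpolation=cv2.INTER_CUBIC)
a=f(s,180,105,100,140,4); b=np.hstack([f(t,350,210,80,60,5)]); c=f(t,80,155,200,70,2)
d=np.zeros((560,800,3),np.uint8); d[:,:400]=a; d[:300,400:]=b; d[300:440,400:]=c
cv2.imwrite("pics/crop0.png",d)
E
```

```text
(no output)
```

View pics/crop0.png

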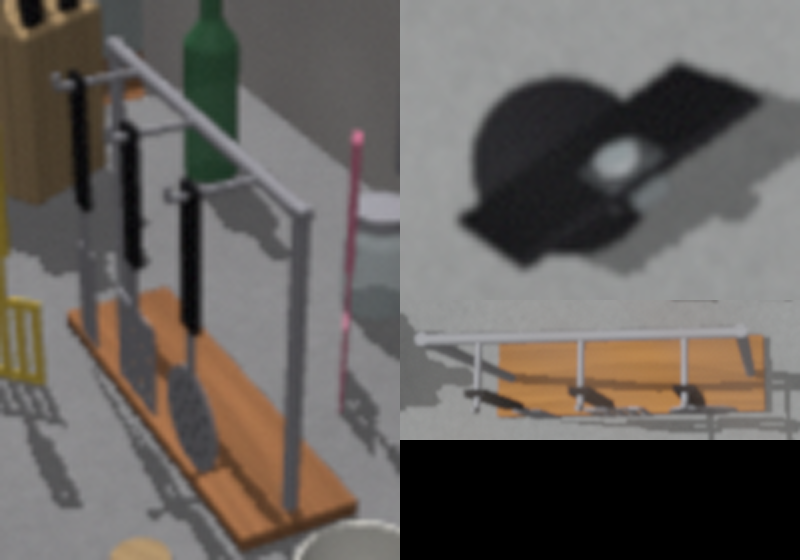

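Candidates in the side picture are: left on the rack (196,127), narrow, so the spatula; middle (212,135), wide rectangular blade, so the turner; front (227,152), round, so the skimmer. The yellow (178,140) and pink (268,140) ones are look-alikes. I choose the middle hook. In the top picture the lens is the bright disc near (393,241).

```bash
cat > h.py <<'E'
import numpy as np,cv2
from scipy.spatial.transform import Rotation as R
from scipy.optimize import least_squares
def cam(p): return R.from_euler("xyz",p["rotation"]).as_matrix(),np.array(p["xyz"])
def proj(p,X):
    M,o=cam(p); c=(np.atleast_2d(X)-o)@M
    return np.c_[p["cx"]+p["fx"]*c[:,0]/-c[:,2], p["cy"]-p["fy"]*c[:,1]/-c[:,2]]
def at_z(p,uv,z):
    M,o=cam(p); d=M@np.array([(uv[0]-p["cx"])/p["fx"],-(uv[1]-p["cy"])/p["fy"],-1]); return o+d*(z-o[2])/d[2]
E
python3 - <<'E'
from h import *
from rig import manip
S=manip.get_image("side");T=manip.get_image("top")
import pickle;pickle.dump((S,T),open("ST.pkl","wb"))
f=lambda i,x,y,w,h,k:cv2.resize(i[y:y+h,x:x+w],None,fx=k,fy=k,interpolation=cv2.INTER_CUBIC)
# rack fit
base=[(-.055,-.19,.016),(-.055,.19,.016),(.055,-.19,.016),(.055,.19,.016)]
tips=[(-.078,y,.299) for y in(-.11,0,.11)]
L=np.array(base+tips)
def place(q,L): c,s=np.cos(q[2]),np.sin(q[2]); return np.c_[q[0]+c*L[:,0]-s*L[:,1],q[1]+s*L[:,0]+c*L[:,1],L[:,2]]
sidepx={0:(240,241),1:(197,184.5),2:(268.8,230),3:(221,177.5),4:(223,153.5),5:(209.5,136.5),6:(195,123)}
toppx={0:(264,212),2:(262.5,172.5)}
def res(q):
    X=place(q,L);a=proj(S,X);b=proj(T,X)
    return np.r_[[np.subtract(a[k],v) for k,v in sidepx.items()],[np.subtract(b[k],v) for k,v in toppx.items()]].ravel()
r=least_squares(res,[.45,.15,0],loss="soft_l1"); print("rack",r.x.round(4)); print(res(r.x).reshape(-1,2).round(1).tolist())
G=place(r.x,np.array([(-.06,0,.29),(-.06,0,.254)])); print("turner,grip",G.round(4).tolist(),proj(S,G).round(1).tolist(),proj(T,G).round(1).tolist())
for n,p in(("S",S),("T",T)):
    print(n,"stand",[(np.round(d["point"],1).tolist(),round(d["score"],2)) for d in manip.landmark_of("stand",p)][:1])
    for d in manip.masks_of("phone",p)[:2]:
        print(n,"phone",d["rect"],round(d["score"],2)); 
d=np.hstack([f(S["img"],230,285,80,75,5),f(T["img"],350,205,80,75,5)]); cv2.imwrite("pics/phone.png",d[:,:,::-1])
E
```

```text
rack [ 0.5767  0.1939 -0.0192]
[[0.0, -0.4], [-0.5, -1.8], [1.3, 0.9], [1.3, -1.1], [-1.5, -2.1], [-2.6, -0.1], [-0.8, 0.3], [0.3, -1.0], [1.3, -0.2]]
turner,grip [[0.5167, 0.195, 0.29], [0.5167, 0.195, 0.254]] [[212.4, 138.0], [212.7, 148.4]] [[172.0, 200.5], [176.1, 202.7]]
S stand [([263.0, 335.5], 0.72)]
S phone [239.1, 294.7, 300.7, 337.9] 0.86
S phone [208.2, 135.1, 224.5, 208.3] 0.51
T stand [([379.4, 246.0], 0.94)]
T phone [361.4, 222.7, 422.0, 263.5] 0.67
T phone [163.9, 200.5, 207.1, 213.6] 0.63
```

View pics/phone.png

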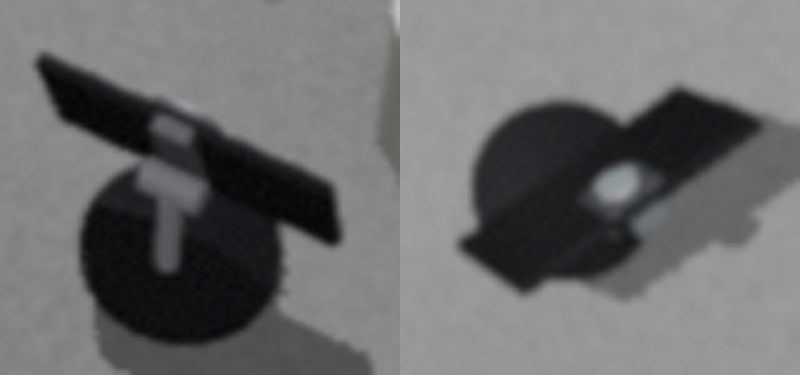

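The side crop shows the phone from behind: top edge (238,297)–(296,322), foot centre (266,335). The top crop shows its face leaning back: lower edge (362,254)–(406,222), upper edge (375,264)–(422,230), lens (393.4,241.8).

```bash
python3 - <<'E'
from h import *
import pickle
S,T=pickle.load(open("ST.pkl","rb"))
def rot(q): return R.from_euler("z",q[2])*R.from_euler("y",q[3])
def pts(q):
    piv=np.array([q[0],q[1],.078]); L=[(q[5],y,q[4]+z) for y,z in((.075,.037),(-.075,.037),(.075,-.037),(-.075,-.037))]
    return np.vstack([piv+rot(q).apply(L),[[q[0],q[1],.006]],[piv+rot(q).apply([q[5]-.003,0,q[6]])]])
# +y own is toward robot's... face -x at (+x,+y): own y = Rz(yaw)*y
sp=np.array([(295.6,321.6),(238,297),(297.6,333.6),(243,308.6),(266,335)])
tp=np.array([(422.4,230),(374.6,263.6),(406,222.4),(361.6,253.6),(382,242.6),(393.4,241.8)])
def res(q): return np.r_[(proj(S,pts(q))[:5]-sp).ravel(),(proj(T,pts(q))-tp).ravel(),(pts(q)[5,2]-.095)*300]
for y0 in(-2.3,):
    r=least_squares(res,[.28,-.33,y0,.4,0,-.01,.018]); print("stand x y yaw lean c d lz",r.x.round(3),"cost",r.cost)
    print(res(r.x)[:-1].reshape(-1,2).round(1).tolist(),"lens",pts(r.x)[5].round(4))
for n,uv,z in[("salt",(270.5,244),.05),("bowl",(303,190),.03),("mill",(312,140),.15),("mug",(389,180),.09),("yellow",(117,240),.2),("pinktop",(187,118),.2),("hookL",(118.5,195),.29),("hookM",(170.2,195),.29),("hookR",(222.2,195),.29)]: print(n,at_z(T,uv,z).round(3))
c=cv2.resize(T["img"][160:225,80:280],None,fx=4,fy=4,interpolation=cv2.INTER_CUBIC)
c2=cv2.resize(S["img"][110:170,185:285],None,fx=5,fy=5,interpolation=cv2.INTER_CUBIC)
d=np.zeros((560,800,3),np.uint8);d[:260]=c;d[260:560,:500]=c2;cv2.imwrite("pics/rack.png",d[:,:,::-1])
E
```

```text
stand x y yaw lean c d lz [ 4.20e-01 -3.18e-01 -2.57e+00  3.62e-01 -1.00e-03 -0.00e+00  1.50e-02] cost 6.254225861091243
[[1.1, 1.4], [-0.9, -0.8], [0.5, -0.0], [-0.8, -0.8], [-0.1, -1.1], [0.3, -1.2], [-0.5, -0.3], [0.4, -0.1], [-0.6, 0.7], [1.0, 0.3], [0.2, 1.0]] lens [ 0.4185 -0.3196  0.0932]
salt [ 0.426 -0.009  0.05 ]
bowl [ 0.571 -0.104  0.03 ]
mill [ 0.678 -0.121  0.15 ]
mug [ 0.58  -0.322  0.09 ]
yellow [0.442 0.345 0.2  ]
pinktop [0.729 0.182 0.2  ]
hookL [0.532 0.309 0.29 ]
hookM [0.528 0.199 0.29 ]
hookR [0.525 0.089 0.29 ]
```

View pics/rack.png

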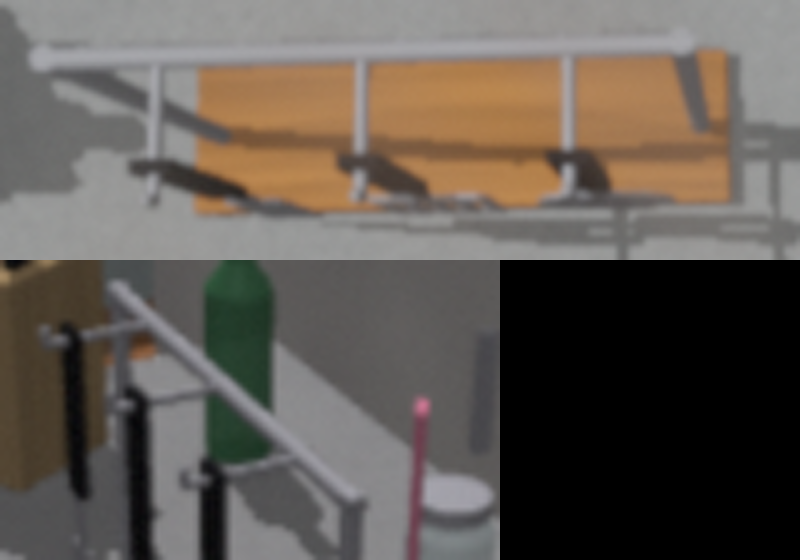

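```bash
python3 - <<'E'
from h import *
import pickle
S,T=pickle.load(open("ST.pkl","rb"))
L=np.array([(-.055,-.19,.016),(-.055,.19,.016),(-.078,-.11,.297),(-.078,0,.297),(-.078,.11,.297),(0,-.11,.287),(0,0,.287),(0,.11,.287),(-.06,0,.295),(.055,-.19,.016)])
def place(q,L): c,s=np.cos(q[2]),np.sin(q[2]); return np.c_[q[0]+c*L[:,0]-s*L[:,1],q[1]+s*L[:,0]+c*L[:,1],L[:,2]]
tp={0:(262.75,210.5),1:(129.25,213.25),2:(222.25,209.5),3:(169.75,210),4:(118.25,210.75),5:(221.75,171.5),6:(170.25,172.5),7:(119.25,173),8:(169.5,200)}
sp={2:(222,155.5),3:(209,140.5),4:(194,126.5),8:(212.4,136.4),0:(240,241),9:(268.8,230),1:(197,184.5)}
def res(q):
    X=place(q,L);a=proj(S,X);b=proj(T,X)
    return np.r_[[b[k]-v for k,v in tp.items()],[a[k]-v for k,v in sp.items()]].ravel()
r=least_squares(res,[.58,.19,0],loss="soft_l1");print(r.x.round(4));print(res(r.x).reshape(-1,2).round(1).tolist())
print("grip",place(r.x,np.array([(-.06,0,.254)])).round(4))
lens=np.array([.4185,-.3196,.0932]);Rl=R.from_euler("z",-2.57)*R.from_euler("y",.362)
print("final blade",lens+Rl.apply([-.15,0,0]),"grip",lens+Rl.apply([-.15,0,.1715]))
E
```

```text
[ 0.5766  0.1972 -0.0124]
[[0.5, 0.1], [-1.0, 0.0], [0.3, -1.8], [-0.2, -1.2], [-1.2, -0.9], [1.3, 0.1], [1.2, 0.3], [1.0, 1.0], [0.5, 0.3], [-0.7, -3.9], [-2.5, -3.8], [-0.4, -2.8], [-0.5, -0.2], [-0.1, -1.0], [1.0, 0.2], [-1.1, -2.1]]
grip [[0.5166 0.198  0.254 ]]
final blade [ 0.53647995 -0.2437132   0.1463218 ] grip [ 0.48539858 -0.27656964  0.30670695]
```

The manual's scale: shifts go in shares of 100 cm and turns go in shares of pi rad. Converting my numbers, -44.2 cm / 100 = -0.442, -34.2 cm / 100 = -0.342, -0.268 rad / 3.1416 = -0.0853.

Emit:
apply_moves([
  [0, 0, -0.08],
  [0, 0, -0.08],
  [-0.442, -0.342, -0.19],
  [-0.442, -0.342, -0.19],
  [-0.442, -0.342, -0.19],
  [-0.442, -0.342, -0.19],
  [-0.442, -0.342, -0.19],
  [-0.442, -0.342, -0.19],
  [-0.442, -0.342, -0.19],
  [-0.442, -0.342, -0.19],
], twist=[0, 0, -0.0853, -0.0853, -0.0853, -0.0853, -0.0853, -0.0853, -0.0853, -0.0853], hand=[8, 8, 8, 8, 8, 8, 8, 8, 8, 8], force=20)

```text
time: 2.43
ee_pos: [0.3807, 0.383, 0.3764]
eef_rot: [3.141, 0.001, 3.129]
ft_force: [1.3, 0.2, 0.5]
width: 0.0802
gripper_force: 0.0
```

```bash
cat > go.py <<'E'
import sys;from h import *
from rig import manip
def go(*t):  # target TCP x y z yaw
    o=manip.get_obs();M=R.from_euler("xyz",o["eef_rot"]);y=o["eef_rot"][2]
    M=R.from_euler("z",y)*R.from_euler("x",np.pi)
    d=M.inv().apply(np.array(t[:3])-o["ee_pos"])*100; tw=-((t[3]-y+np.pi)%(2*np.pi)-np.pi)
    print("t",round(o["time"],2),"pos",o["ee_pos"].round(4),"rot",o["eef_rot"].round(3),"w",round(o["width"],4),"gf",round(float(o["gripper_force"]),1),"ft",o["ft_force"].round(2),"q6",o["q"][5].round(2))
    print("shift cm",d.round(2),"twist",round(tw,3))
if __name__=="__main__": go(*map(float,sys.argv[1:]))
E
python3 go.py .5166 .198 .36 3.129
```

```text
t 2.43 pos [0.3807 0.383  0.3764] rot [3.141e+00 1.000e-03 3.129e+00] w 0.0802 gf 0.0 ft [1.26 0.21 0.47] q6 -0.96
shift cm [-13.82 -18.32   1.64] twist 0.0
```

Converted, -18.3 cm / 100 = -0.183, -13.8 cm / 100 = -0.138.

Emit:
apply_moves([
  [-0.138, -0.183, -0.02],
  [-0.138, -0.183, -0.02],
  [-0.138, -0.183, -0.02],
  [-0.138, -0.183, -0.02],
  [-0.138, -0.183, -0.02],
  [-0.138, -0.183, -0.02],
  [-0.138, -0.183, -0.02],
  [-0.138, -0.183, -0.02],
  [-0.138, -0.183, -0.02],
], twist=[0, 0, 0, 0, 0, 0, 0, 0, 0], hand=[7, 7, 7, 7, 7, 7, 7, 7, 7])

```text
time: 3.18
ee_pos: [0.5153, 0.2004, 0.3956]
eef_rot: [3.141, -0.0, 3.129]
ft_force: [0.6, 0.6, 0.4]
width: 0.0698
gripper_force: 0.0
```

```bash
python3 go.py .5166 .198 .235 3.129
```

```text
t 3.18 pos [0.5153 0.2004 0.3956] rot [ 3.141 -0.     3.129] w 0.0698 gf 0.0 ft [0.55 0.58 0.37] q6 -1.37
shift cm [-0.14 -0.24 16.06] twist -0.0
```

Converted, 16 cm / 100 = 0.16, 12 cm / 100 = 0.12.

Emit:
apply_moves([
  [-0.001, -0.002, 0.04],
  [-0.001, -0.002, 0.08],
  [-0.001, -0.002, 0.12],
  [-0.001, -0.002, 0.16],
  [-0.001, -0.002, 0.16],
  [-0.001, -0.002, 0.16],
], twist=[0, 0, 0, 0, 0, 0], hand=[7, 7, 7, 7, 7, 7])

```text
time: 3.68
ee_pos: [0.5146, 0.1989, 0.2339]
eef_rot: [-3.141, -0.005, 3.131]
ft_force: [0.5, 0.4, -0.2]
width: 0.07
gripper_force: 0.0
```

```bash
python3 - <<'E'
from go import *
go(.5166,.198,.235,3.129)
S=manip.get_image("side");T=manip.get_image("top")
d=np.vstack([cv2.resize(S["img"][105:195,170:290],(800,600))[:,:],]);
c2=cv2.resize(T["img"][165:225,130:210],(400,300),interpolation=cv2.INTER_CUBIC)
c1=cv2.resize(S["img"][100:200,180:260],(400,500),interpolation=cv2.INTER_CUBIC)
d=np.zeros((500,800,3),np.uint8);d[:,:400]=c1;d[:300,400:]=c2
cv2.imwrite("pics/pre.png",d[:,:,::-1])
E
```

```text
t 3.68 pos [0.5146 0.1989 0.2339] rot [-3.141 -0.005  3.131] w 0.07 gf 0.0 ft [ 0.54  0.42 -0.18] q6 -1.38
shift cm [-0.2  -0.09 -0.11] twist 0.002
```

View pics/pre.png

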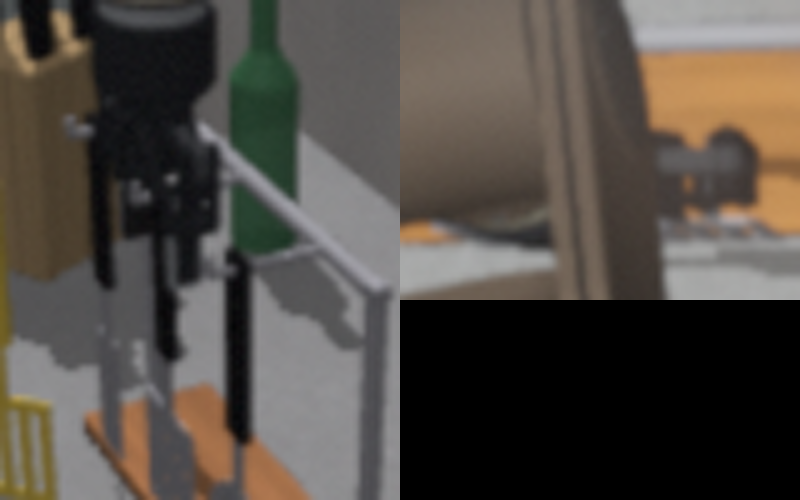

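The handle lies between the open fingers in the side view (about (212,150)), and the other utensils are clear of them. I'll close the gripper.

Converted, -0.2 cm / 100 = -0.002, -0.1 cm / 100 = -0.001.

Emit:
apply_moves([
  [-0.002, -0.001, -0.001],
  [-0.002, -0.001, -0.001],
  [-0.002, -0.001, -0.001],
  [-0.002, -0.001, -0.001],
  [-0.002, -0.001, -0.001],
  [-0.002, -0.001, -0.001],
  [-0.002, -0.001, -0.001],
  [-0.002, -0.001, -0.001],
], twist=[0, 0, 0, 0, 0, 0, 0, 0], hand=[1, 1, 1, 1, 1, 1, 1, 1], force=40)

```text
time: 4.45
ee_pos: [0.5194, 0.1971, 0.2384]
eef_rot: [3.141, 0.003, 3.129]
ft_force: [0.1, 0.8, 5.5]
width: 0.0211
gripper_force: 40.7
```

Converted, -1.4 cm / 100 = -0.014, -0.7 cm / 100 = -0.007.

Emit:
apply_moves([
  [0, 0, -0.007],
  [0, 0, -0.014],
  [0, 0, -0.014],
  [0, 0, -0.014],
], twist=[0, 0, 0, 0], hand=[1, 1, 1, 1])

```text
time: 4.78
ee_pos: [0.5187, 0.1971, 0.2509]
eef_rot: [3.141, 0.0, 3.129]
ft_force: [-0.2, 1.7, -0.8]
width: 0.0213
gripper_force: 40.2
```

Converted, 7 cm / 100 = 0.07, 6 cm / 100 = 0.06.

Emit:
apply_moves([
  [0.015, 0, 0],
  [0.03, 0, 0],
  [0.045, 0, 0],
  [0.06, 0, 0],
  [0.07, 0, 0],
  [0.07, 0, 0],
], twist=[0, 0, 0, 0, 0, 0], hand=[1, 1, 1, 1, 1, 1])

```text
time: 5.28
ee_pos: [0.447, 0.1977, 0.2502]
eef_rot: [-3.141, -0.001, 3.129]
ft_force: [0.7, 0.2, -2.3]
width: 0.0213
gripper_force: 40.1
```

```bash
python3 - <<'E'
from go import *
go(.43,.17,.24,1.571)
S=manip.get_image("side");T=manip.get_image("top")
d=np.zeros((400,800,3),np.uint8);d[:,:400]=cv2.resize(S["img"][100:230,130:260],(400,400),interpolation=cv2.INTER_CUBIC);d[:,400:]=cv2.resize(T["img"][150:280,100:230],(400,400),interpolation=cv2.INTER_CUBIC)
cv2.imwrite("pics/off.png",d[:,:,::-1])
E
```

```text
t 5.28 pos [0.447  0.1977 0.2502] rot [-3.141e+00 -1.000e-03  3.129e+00] w 0.0213 gf 40.1 ft [ 0.69  0.22 -2.28] q6 -1.35
shift cm [ 1.67 -2.79  1.02] twist 1.558
```

View pics/off.png

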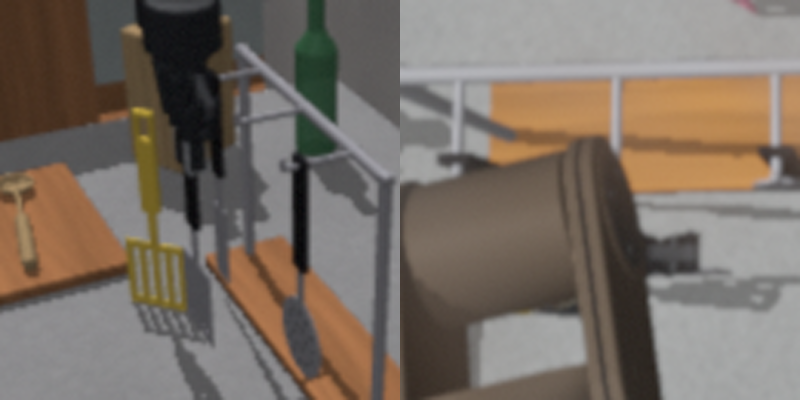

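The turner is off its hook and in the fingers. The middle hook is empty, and the spatula and skimmer are still hanging. I'll turn it and go to free worktop to tilt it in the grip, because the tool itself can't tilt.

Converted, -2.8 cm / 100 = -0.028, 1.7 cm / 100 = 0.017, 1.18 rad / 3.1416 = 0.3756.

Emit:
apply_moves([
  [0.017, 0, 0],
  [0.017, -0.028, 0],
  [0.017, -0.028, 0],
  [0.017, -0.028, 0],
  [0.017, -0.028, 0],
  [0.017, -0.028, 0],
  [0.017, -0.028, 0],
  [0.017, -0.028, 0],
  [0.017, -0.028, 0],
  [0.017, -0.028, 0],
], twist=[0.0318, 0.07, 0.1082, 0.1464, 0.1846, 0.2228, 0.261, 0.2992, 0.3374, 0.3756], hand=[1, 1, 1, 1, 1, 1, 1, 1, 1, 1])

```text
time: 6.22
ee_pos: [0.4322, 0.1697, 0.2507]
eef_rot: [3.141, 0.001, 1.942]
ft_force: [0.6, 1.7, -1.0]
width: 0.0213
gripper_force: 40.2
```

```bash
python3 go.py .43 .17 .205 1.571
```

```text
t 6.22 pos [0.4322 0.1697 0.2507] rot [3.141e+00 1.000e-03 1.942e+00] w 0.0213 gf 40.2 ft [ 0.59  1.65 -1.04] q6 -0.22
shift cm [ 0.1  -0.2   4.57] twist 0.371
```

Converted, 4.5 cm / 100 = 0.045, 4 cm / 100 = 0.04, 0.37 rad / 3.1416 = 0.1178.

Emit:
apply_moves([
  [0, 0, 0.01],
  [0, 0, 0.02],
  [0, 0, 0.03],
  [0, 0, 0.04],
  [0, 0, 0.045],
  [0, 0, 0.045],
], twist=[0.0318, 0.0637, 0.0955, 0.1178, 0.1178, 0.1178], hand=[1, 1, 1, 1, 1, 1], force=25)

```text
time: 6.72
ee_pos: [0.431, 0.1697, 0.2042]
eef_rot: [-3.139, 0.001, 1.58]
ft_force: [-0.2, 0.9, -1.0]
width: 0.0213
gripper_force: 40.2
```

Converted, 0.7 cm / 100 = 0.007, 0.6 cm / 100 = 0.006.

Emit:
apply_moves([
  [0, 0, 0.002],
  [0, 0, 0.004],
  [0, 0, 0.006],
  [0, 0, 0.007],
  [0, 0, 0.007],
], twist=[0, 0, 0, 0, 0], hand=[1, 1, 1, 1, 1])

```text
time: 7.13
ee_pos: [0.4322, 0.1702, 0.2007]
eef_rot: [3.139, -0.0, 1.579]
ft_force: [-1.0, -0.3, 5.2]
width: 0.0215
gripper_force: 41.0
```

Converted, -3.5 cm / 100 = -0.035, 0.05 cm / 100 = 0.0005.

Emit:
apply_moves([
  [-0.009, 0, 0.0005],
  [-0.018, 0, 0.001],
  [-0.026, 0, 0.002],
  [-0.035, 0, 0.003],
  [-0.035, 0, 0.003],
], twist=[0, 0, 0, 0, 0], hand=[1.2, 1.2, 1.2, 1.2, 1.2], force=25)

```text
time: 7.55
ee_pos: [0.4322, 0.1344, 0.1973]
eef_rot: [3.14, -0.001, 1.578]
ft_force: [-1.5, 1.0, 5.4]
width: 0.0214
gripper_force: 41.2
```

```bash
python3 - <<'E'
from go import *
go(.432,.09,.19,1.579)
S=manip.get_image("side")
for n in("turner","grip","blade"): print(n,[(np.round(d["point"],1).tolist(),round(d["score"],2)) for d in manip.landmark_of(n,S)][:4])
print("upright", proj(S,[[.432,.1345,.219],[.432,.1345,.045],[.432,.17,.045]]).round(1).tolist())
cv2.imwrite("pics/drag.png",cv2.resize(S["img"][100:240,130:270],(600,600),interpolation=cv2.INTER_CUBIC)[:,:,::-1])
E
```

```text
t 7.55 pos [0.4322 0.1344 0.1973] rot [ 3.140e+00 -1.000e-03  1.578e+00] w 0.0214 gf 41.2 ft [-1.49  1.03  5.36] q6 0.07
shift cm [-4.44 -0.05  0.73] twist -0.001
turner [([179.6, 136.2], 0.89), ([270.7, 136.7], 0.68), ([193.0, 160.8], 0.58)]
grip [([200.0, 173.0], 0.77), ([175.1, 148.3], 0.72), ([269.3, 150.1], 0.63)]
blade [([183.4, 188.6], 0.95), ([194.6, 211.7], 0.69), ([265.4, 191.2], 0.52)]
upright [[195.5, 172.7], [198.5, 218.5], [194.4, 212.7]]
```

View pics/drag.png

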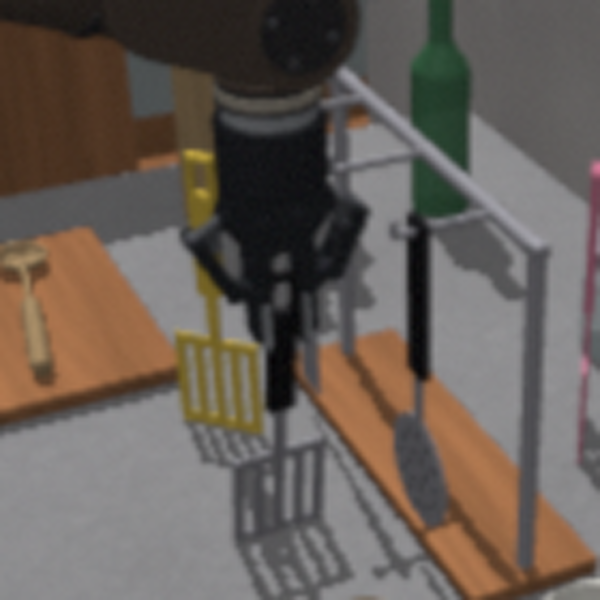

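The blade stayed put (landmark (194.6,211.7), where the tilted pose predicts it) while the handle moved, so the turner is pivoting in the grip. I'll continue the arc.

Emit:
apply_moves([
  [-0.009, 0, 0.0015],
  [-0.017, 0, 0.0035],
  [-0.025, 0, 0.0055],
  [-0.033, 0, 0.008],
  [-0.041, 0, 0.011],
  [-0.047, 0, 0.013],
  [-0.047, 0, 0.013],
], twist=[0, 0, 0, 0, 0, 0, 0], hand=[1.2, 1.2, 1.2, 1.2, 1.2, 1.2, 1.2])

```text
time: 8.33
ee_pos: [0.4324, 0.0868, 0.1833]
eef_rot: [3.14, 0.001, 1.578]
ft_force: [-0.5, -1.5, 5.2]
width: 0.0212
gripper_force: 42.1
```

Converted, -13 cm / 100 = -0.13, -9 cm / 100 = -0.09.

Emit:
apply_moves([
  [0, 0, -0.02],
  [0, 0, -0.05],
  [0, 0, -0.09],
  [0, 0, -0.13],
  [0, 0, -0.13],
], twist=[0, 0, 0, 0, 0], hand=[1, 1, 1, 1, 1], force=60)

```text
time: 8.75
ee_pos: [0.4354, 0.0875, 0.3214]
eef_rot: [3.126, 0.002, 1.579]
ft_force: [0.7, 1.1, 0.7]
width: 0.0211
gripper_force: 59.0
```

```bash
python3 - <<'E'
from go import *
go(.485,-.277,.29,.57)
o=manip.get_obs();g=o["ee_pos"]+[0,0,.0187]
for n in("side","top"):
    S=manip.get_image(n)
    for t in("turner","grip","blade"): print(n,t,[(np.round(d["point"],1).tolist(),round(d["score"],2)) for d in manip.landmark_of(t,S)][:4])
    for th in(0,.2,.3,.36,.42): print(th,"blade",proj(S,[g+.1735*np.array([0,np.sin(th),-np.cos(th)])]).round(1).tolist())
E
```

```text
t 8.75 pos [0.4354 0.0875 0.3214] rot [3.126e+00 2.000e-03 1.579e+00] w 0.0211 gf 59.0 ft [0.66 1.1  0.66] q6 -0.04
shift cm [-36.48   4.67   3.14] twist 1.009
side turner [([178.2, 139.7], 0.83), ([202.7, 129.8], 0.82), ([271.1, 140.2], 0.69)]
side grip [([177.9, 148.9], 0.71), ([202.3, 141.8], 0.65), ([195.0, 179.6], 0.62), ([267.5, 151.7], 0.48)]
side blade [([185.3, 188.9], 0.68), ([193.3, 179.5], 0.58), ([265.1, 193.2], 0.57), ([201.3, 140.6], 0.45)]
0 blade [[203.5, 194.7]]
0.2 blade [[199.0, 188.1]]
0.3 blade [[196.8, 184.3]]
0.36 blade [[195.6, 181.9]]
0.42 blade [[194.3, 179.3]]
top turner [([303.7, 198.3], 0.72), ([113.7, 239.3], 0.57), ([181.7, 118.7], 0.55), ([378.0, 244.0], 0.46)]
top grip [([191.9, 124.0], 0.77), ([120.0, 237.6], 0.65)]
top blade [([201.5, 143.0], 0.79), ([146.7, 236.6], 0.77)]
0 blade [[229.9, 239.9]]
0.2 blade [[215.2, 240.3]]
0.3 blade [[207.8, 240.5]]
0.36 blade [[203.4, 240.6]]
0.42 blade [[199.0, 240.6]]
```

Converted, -29 cm / 100 = -0.29, 4.4 cm / 100 = 0.044, 0.38 rad / 3.1416 = 0.121.

Emit:
apply_moves([
  [-0.02, 0.005, -0.01],
  [-0.05, 0.01, -0.01],
  [-0.08, 0.015, -0.01],
  [-0.11, 0.02, -0.01],
  [-0.14, 0.025, -0.01],
  [-0.17, 0.03, -0.01],
  [-0.2, 0.034, -0.01],
  [-0.23, 0.038, -0.01],
  [-0.26, 0.041, -0.01],
  [-0.29, 0.044, -0.01],
], twist=[0.0255, 0.0573, 0.0891, 0.121, 0.1528, 0.1846, 0.2165, 0.2483, 0.2801, 0.3119], hand=[1, 1, 1, 1, 1, 1, 1, 1, 1, 1])

```text
time: 9.98
ee_pos: [0.4779, -0.203, 0.3214]
eef_rot: [-3.14, 0.001, 0.594]
ft_force: [1.0, -0.0, -1.5]
width: 0.0209
gripper_force: 59.0
```

```bash
python3 go.py .482 -.278 .32 .57
```

```text
t 9.98 pos [ 0.4779 -0.203   0.3214] rot [-3.14e+00  1.00e-03  5.94e-01] w 0.0209 gf 59.0 ft [ 0.97 -0.02 -1.53] q6 0.38
shift cm [-3.85  6.45  0.14] twist 0.024
```

Converted, 6.4 cm / 100 = 0.064, 4.8 cm / 100 = 0.048, 0.02 rad / 3.1416 = 0.0064.

Emit:
apply_moves([
  [-0.01, 0.016, 0],
  [-0.02, 0.032, 0],
  [-0.03, 0.048, 0],
  [-0.038, 0.064, 0],
  [-0.038, 0.064, 0],
  [-0.038, 0.064, 0],
], twist=[0.0064, 0.0064, 0.0064, 0.0064, 0.0064, 0.0064], hand=[1, 1, 1, 1, 1, 1])

```text
time: 10.48
ee_pos: [0.4827, -0.2764, 0.3216]
eef_rot: [-3.139, 0.0, 0.578]
ft_force: [-0.3, 0.4, -0.9]
width: 0.021
gripper_force: 59.1
```

```bash
python3 - <<'E'
from go import *
go(.482,-.278,.289,.57)
o=manip.get_obs();g=o["ee_pos"]+[0,0,.0187];y=o["eef_rot"][2];h=np.array([np.cos(y),np.sin(y),0])
im=[]
for n in("side","top"):
    S=manip.get_image(n)
    for t in("lens","blade"): print(n,t,[(np.round(d["point"],1).tolist(),round(d["score"],2)) for d in manip.landmark_of(t,S)][:4])
    for th in(0,.3,.36,.42):
        z=-h*np.sin(th)+[0,0,np.cos(th)];c=np.array([-np.sin(y),np.cos(y),0])
        X=[g-z*.1735]+[g-z*(.1735+a)+c*b for a in(-.0445,.0445) for b in(-.0375,.0375)]
        print(th,proj(S,X).round(0).astype(int).tolist())
    im.append(S["img"])
d=np.zeros((500,800,3),np.uint8)
d[:,:400]=cv2.resize(im[0][210:360,215:335],(400,500),interpolation=cv2.INTER_CUBIC);d[:400,400:]=cv2.resize(im[1][160:280,330:450],(400,400),interpolation=cv2.INTER_CUBIC)
cv2.imwrite("pics/fin.png",d[:,:,::-1])
E
```

```text
t 10.48 pos [ 0.4827 -0.2764  0.3216] rot [-3.139  0.     0.578] w 0.021 gf 59.1 ft [-0.27  0.4  -0.86] q6 0.29
shift cm [-0.15  0.1   3.26] twist 0.008
side lens [([267.4, 309.1], 0.91), ([268.0, 260.5], 0.18)]
side blade [([181.6, 190.4], 0.92), ([293.4, 244.9], 0.79), ([264.9, 191.1], 0.43)]
0 [[283, 267], [300, 259], [270, 248], [296, 286], [268, 275]]
0.3 [[292, 252], [306, 247], [277, 236], [306, 266], [279, 256]]
0.36 [[293, 248], [307, 244], [278, 234], [308, 262], [281, 252]]
0.42 [[295, 245], [309, 241], [279, 231], [310, 258], [283, 248]]
top lens [([392.7, 237.7], 0.54)]
top blade [([144.2, 239.6], 0.7), ([203.1, 141.8], 0.67), ([367.4, 192.1], 0.65)]
0 [[383, 215], [402, 204], [375, 223], [390, 208], [365, 226]]
0.3 [[371, 197], [392, 190], [366, 209], [375, 187], [351, 204]]
0.36 [[368, 194], [391, 187], [364, 206], [372, 182], [348, 200]]
0.42 [[366, 190], [389, 184], [362, 203], [370, 178], [345, 195]]
```

View pics/fin.png

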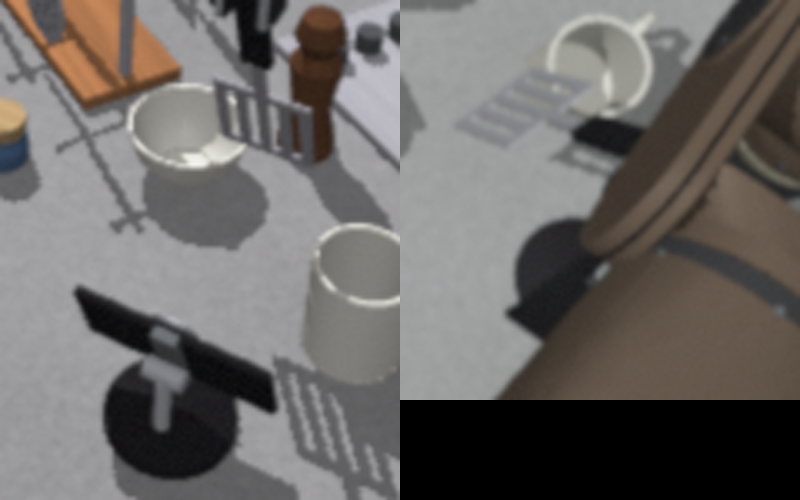

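The blade shows square-cornered at (280–309, 235–258) in the side picture and is centred at (367,192) in the top one. That fits a tilt of about 0.39 rad, against a phone lean of about 0.36. It needs to go about 3.3 cm lower.

Converted, 3.3 cm / 100 = 0.033, 2.4 cm / 100 = 0.024.

Emit:
apply_moves([
  [-0.003, 0.002, 0.008],
  [-0.003, 0.002, 0.016],
  [-0.003, 0.002, 0.024],
  [-0.003, 0.002, 0.033],
  [-0.003, 0.002, 0.033],
  [-0.003, 0.002, 0.033],
  [-0.003, 0.002, 0.033],
  [-0.003, 0.002, 0.033],
], twist=[0, 0, 0, 0, 0, 0, 0, 0], hand=[1, 1, 1, 1, 1, 1, 1, 1])

```text
time: 11.45
ee_pos: [0.4817, -0.2794, 0.2903]
eef_rot: [3.141, -0.0, 0.579]
ft_force: [0.6, -0.1, -1.2]
width: 0.0208
gripper_force: 59.0
```

```bash
python3 - <<'E'
from go import *
go(.48,-.279,.289,.57)
lens=np.array([.4185,-.3196,.0932]);Rl=R.from_euler("z",-2.57)*R.from_euler("y",.362)
P=[(n,manip.get_image(n)) for n in("side","top")]
ob=[]
for n,S in P:
    pr=proj(S,[lens+Rl.apply([-.15,0,0])])[0]
    L=[d for d in manip.landmark_of("blade",S)]
    k=min(L,key=lambda d:np.hypot(*(np.array(d["point"])-pr)))
    print(n,"want",pr.round(1),"got",np.round(k["point"],1),round(k["score"],2)); ob.append((S,k["point"]))
x=least_squares(lambda X:np.r_[[proj(S,X)[0]-u for S,u in ob]].ravel(),[.53,-.24,.15]);print("blade",x.x.round(4),"res",x.fun.round(1),"in lens",Rl.inv().apply(x.x-lens).round(4))
E
```

```text
t 11.45 pos [ 0.4817 -0.2794  0.2903] rot [ 3.141 -0.     0.579] w 0.0208 gf 59.0 ft [ 0.6  -0.06 -1.24] q6 0.28
shift cm [-0.12 -0.13  0.13] twist 0.009
side want [293.2 257.5] got [292.1 259.1] 0.59
top want [365.3 194.5] got [367.3 193.1] 0.73
blade [ 0.5361 -0.2472  0.1452] res [ 1.7 -0.3 -0.7  1.6] in lens [-0.1475  0.0027 -0.0003]
```

```bash
python3 -c "
from rig import manip
print(manip.get_obs()['qvel'].round(3),manip.close_job())"
```

```text
the job is handed in; nothing more can be done
[-0.001  0.001  0.004 -0.    -0.    -0.   ] None
```

The job is handed in: the turner is held still in front of the phone, with the blade measured 148 mm from the lens, within 3 mm of its line of sight, and tilted about 0.39 rad to the phone's estimated 0.36 rad lean; the judging result was not shown.

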